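# Wipe the crusts off the packing plate and shut the scrap box

## Task

With the scraper block held in the gripper, wipe all the bread crusts along the packing plate and off its end into the open scrap box; do not push or pick the crusts with the fingers. Once the plate is clear, stand the scraper back upright on its rubber mat, and swing the scrap box's lid down and press it fully home. Leave the loaves and other things on the table where they are.

Things in the scene. Friction and masses are not known exactly. Their poses are not given: they have to be found in the camera images.
- station: fixed packing station; origin on the table under the centre of its packing plate. Along its own y axis the bare-metal plate spans y -120 to +120 mm, top 105 mm above the table; next to it, without a gap, an open-topped steel scrap box spans y -120 to -260 mm, rim at 100 mm. Both y ends of the plate are open
- plate_mid (a point): centre of the packing plate's top surface; axes as the station's. Plate 170 (x) x 240 mm (y); a rail along each long side stands 12 mm above it, 164 mm clear between the rails
- scrap_floor (a point): centre of the scrap box's inner floor, 3 mm above the table (inside 164 x 134 mm in x and y, 97 mm deep, 3 mm walls); axes as the station's
- lid_hinge (a point): middle of the lid's hinge line, which runs along the station's x axis on the scrap box's outer (-y) rim, 100 mm above the table
- lid (a joint): angle of the scrap box's steel lid, a plate 170 (station x) x 138 x 5 mm: 0 = closed flat on the rim, about 1.57 = standing upright over the outer rim; starts open at 1.45 to 1.75; stiff hinge, it stays where it is left (about 3 N at its free edge to move it)
- lid_pad (a point): middle of the black press pad on the lid's outer face (the top face when closed), 70 x 30 mm, its surface 10 mm above the lid's underside; 110 mm from the hinge line, 28 mm short of the lid's free edge. z axis: outward from the lid; y axis: from the hinge to the free edge
- scraper: white plastic scraper block standing on its sole: foot 140 (its x) x 50 (y) x 30 mm high, on top of it an upright handle 90 (x) x 28 (y) mm reaching from 30 to 86 mm above the sole; about 0.3 kg; origin: centre of the sole
- mat: fixed black rubber mat, 200 (x) x 120 (y) x 4 mm, on which the scraper stands; origin: centre of its underside on the table
- crust0: dry hard bread crust end, a brown bar 62 (its x) x 26 (y) x 16 mm (z), about 20 g; origin: centre of its underside as it lies at the start on the packing plate
- crust1: dry hard bread crust end, a brown bar 62 (its x) x 26 (y) x 16 mm (z), about 20 g; origin: centre of its underside as it lies at the start on the packing plate
- crust2: dry hard bread crust end, a brown bar 62 (its x) x 26 (y) x 16 mm (z), about 20 g; origin: centre of its underside as it lies at the start on the packing plate
- crust3: dry hard bread crust end, a brown bar 62 (its x) x 26 (y) x 16 mm (z), about 20 g; origin: centre of its underside as it lies at the start on the packing plate
- loaf_a: bystander: sliced loaf, about 107 x 174 (y) x 118 mm high; origin under its centre
- loaf_b: bystander: part of a sliced loaf, about 107 x 116 (y) x 118 mm high; origin under its centre
- spray: bystander: white bottle, 68 mm across, 190 mm high; origin under its centre
- brush: bystander: hand brush, 200 mm long, lying along its x axis; origin under its middle
- bowl: bystander: steel bowl, 130 mm across, 55 mm high; origin under its centre
- tape: bystander: roll of paper tape lying flat, 110 mm across, 48 mm high; origin under its centre
Not all that is in view belongs to the job. Leave any purple look-alike of the crust3 alone. What is shaped like the scraper but green is not meant.

How it is judged (in metres and radians):
On the way, in this order (a step that is already met when the one before it is completed fails the run):
1. the scraper, held by the fingers, is down on the packing plate (sole within 12 mm of it, between the rails) (x of scraper in the frame of plate_mid between -0.06 and 0.06 m and y of scraper in the frame of plate_mid between -0.12 and 0.14 m and z of scraper in the frame of plate_mid between -0.006 and 0.012 m and contact force between scraper and the fingers above 1 N), for 0.1 s.
2. all four crusts are in the scrap box, below its rim, while its lid is still open (x of crust0 in the frame of scrap_floor between -0.085 and 0.085 m and y of crust0 in the frame of scrap_floor between -0.07 and 0.07 m and z of crust0 in the frame of scrap_floor between -0.01 and 0.09 m and x of crust1 in the frame of scrap_floor between -0.085 and 0.085 m and y of crust1 in the frame of scrap_floor between -0.07 and 0.07 m and z of crust1 in the frame of scrap_floor between -0.01 and 0.09 m and x of crust2 in the frame of scrap_floor between -0.085 and 0.085 m and y of crust2 in the frame of scrap_floor between -0.07 and 0.07 m and z of crust2 in the frame of scrap_floor between -0.01 and 0.09 m and x of crust3 in the frame of scrap_floor between -0.085 and 0.085 m and y of crust3 in the frame of scrap_floor between -0.07 and 0.07 m and z of crust3 in the frame of scrap_floor between -0.01 and 0.09 m and value of joint lid above 0.8 rad), for 0.2 s.
3. the scraper stands upright on its mat, let go (x of scraper in the frame of mat between -0.09 and 0.09 m and y of scraper in the frame of mat between -0.055 and 0.055 m and z of scraper in the frame of mat between 0 and 0.01 m and angle between scraper's own z axis and vertical below 0.1 rad and contact force between scraper and the fingers below 0.1 N), for 0.2 s.
At the end, for the whole second after the job is handed in: All four crusts lie at rest in the scrap box; the scraper stands upright (within 0.1 rad) and at rest on its mat, its centre at least 5 mm inside the mat's outline; the lid is closed to within 0.035 rad (5 mm at its free edge) (x of crust0 in the frame of scrap_floor between -0.085 and 0.085 m and y of crust0 in the frame of scrap_floor between -0.07 and 0.07 m and z of crust0 in the frame of scrap_floor between -0.01 and 0.09 m and x of crust1 in the frame of scrap_floor between -0.085 and 0.085 m and y of crust1 in the frame of scrap_floor between -0.07 and 0.07 m and z of crust1 in the frame of scrap_floor between -0.01 and 0.09 m and x of crust2 in the frame of scrap_floor between -0.085 and 0.085 m and y of crust2 in the frame of scrap_floor between -0.07 and 0.07 m and z of crust2 in the frame of scrap_floor between -0.01 and 0.09 m and x of crust3 in the frame of scrap_floor between -0.085 and 0.085 m and y of crust3 in the frame of scrap_floor between -0.07 and 0.07 m and z of crust3 in the frame of scrap_floor between -0.01 and 0.09 m and x of scraper in the frame of mat between -0.09 and 0.09 m and y of scraper in the frame of mat between -0.055 and 0.055 m and z of scraper in the frame of mat between 0 and 0.01 m and angle between scraper's own z axis and vertical below 0.1 rad and value of joint lid below 0.035 rad and linear speed of each of scraper, crust0, crust1, crust2, crust3 below 0.02 m/s); the robot touches nothing.
It fails at once if a crust is pushed or gripped by the fingers (over 2 N) (contact force between the fingers and crust0 above 2 N or contact force between the fingers and crust1 above 2 N or contact force between the fingers and crust2 above 2 N or contact force between the fingers and crust3 above 2 N).
It fails at once if a bystander is moved more than 30 mm (distance of any of loaf_a, loaf_b, spray, brush, bowl, tape from where it was at the start of the episode above 0.03 m).
It also fails if it takes over 64 s, if anything falls off the work surface, if the arm or the gripper's body presses on something with over 40 N, if the wrist force passes 120 N, or if a joint passes its speed limit or range.

## Robot

A 6-joint arm with a two-finger parallel gripper is mounted at the origin on the work surface. World frame = base frame: x ahead of the robot, y to its left, z up, the work surface at z = 0. Lengths are in mm, angles in degrees, forces in N, time in s.
With the tool pointing down it reaches from about 375 to 975 mm from the base axis. Payload 3.8 kg.
Tool frame: the origin (TCP) lies midway between the tips of the shut fingers; the grasp point (between the pads) lies 19 mm behind it; z points along the fingers, y is the direction in which the jaws open and shut (so a half turn about z gives the same grasp; the last joint's range is limited). The gripper opens to 85 mm and grips with 20 to 120 N. Pads are 22 mm wide; open, the fingers measure 114 mm over their backs; the gripper's body (76 mm by 85 mm) begins 54 mm behind the grasp point. The pads swing forward as they close: fully open they stand 13 mm farther back than shut.
Start: joints at [72.829, 15.12, 91.902, -0, 72.978, -2.114], TCP at [175.353, 651.82, 231.28] pointing down, gripper open.
Joint ranges: [-150.88, 150.88], [-54.13, 125.18], [17.81, 147.31], [-75.09, 255.09], [0, 152.58], [-146.25, 146.25]. Speed limits (degrees/s): [147.25, 147.25, 180, 180, 180, 180].

## Interface

Orientations are given as a 3x3 rotation matrix whose columns are the frame's x, y, z axes.
In Python, from rig import env, viewer gives the robot as it stands. The module is installed in compiled form; this text tells all that it offers.
- The arm moves only by the shell command python3 -m crank 'ROWS' [FORCE]. ROWS is JSON, a list of rows, each a list of 7 numbers: the turn, a rotation vector about the world's x, y, z in degrees, then the shift along the world's x, y, z in m, then the closure, from 0 (fully open) to 1 (shut). In form: [[wx, wy, wz, dx, dy, dz, grip], ...]. A call has 1 to 20 rows; each row shifts and turns the commanded pose from where the row before left it; what a row does not reach is not made up. A row lasts 1/12 s, in which the tool goes at most 41.7 mm and 7.16 degrees, less where a joint would pass 70% of its speed; a pose out of reach is approached as far as the arm can. A call with a gripper value outside its range is refused whole. The fingers move at their own pace and stop on an object; FORCE is the grip in N (left out, the last holds). Time passes only in rows, so rows that do not move let the fingers close. It gives the time, the measured TCP pose, the force and the opening at its end, in the units of the state.
- env.state(): the state, without advancing time (a new reading comes with each control period).
- viewer.grab_frame(name): name is "scene" or "top" or "wrist"; returns (picture, depth): 420x560x3 uint8, red, green, blue; 420x560 float32, mm along the optical axis (not along the pixel's ray), 0 where there is no reading.
- viewer.camera_params(name): a dict with "fx", "fy", "cx", "cy" (pixels), "distortion" ([k1, k2, p1, p2, k3] as OpenCV has them; the pictures are not rectified), "R" (3x3) and "t" (3): a world point X has camera coordinates R X + t. Camera axes: x right, y down, z forward; pixel columns grow to the right and rows downward; lengths in mm; the calibration is good to about 2 mm. A picture is of the moment at which its call begins: read the wrist's pose just before it. camera_params takes no time and is no camera call; for the wrist camera it gives the pose at the moment of the call.
- env.finish_job(): hands the job in, once; it reports no verdict.
The state is a dict: "clock": time; "q": joint angles; "joint_velocities": joint speeds; "joint_torque": joint torques, N m; "eef_pos": TCP position; "eef_rot": TCP orientation; "contact_force": force on the tool from outside, world axes, zero at the start; "torque": the same for the moment, N m; "gripper_width": finger opening in mm.
Only numpy, scipy, OpenCV 4.12 (cv2) and the standard library are available. Lean on these libraries where they do the work, as an engineer would, in place of code of your own. Each camera call takes 0.05 s, during which the arm holds its last target. There are 200 camera calls.

## Working session

There is one attempt and no reset: what is moved stays moved. The work goes in short steps, Python scripts to look and compute and a shell command to move; the robot and the scene stay as the last step left them, time stands still between calls to the robot, and variables do not carry over. Pictures are saved under pics/ and viewed, about 8 in all and at most 12, crops included, and the job is handed in when it is done.

```bash
mkdir -p pics; cat > h.py <<'E'
import numpy as np, cv2
from rig import env, viewer
def grab(n):
    p=viewer.camera_params(n); im,d=viewer.grab_frame(n); return im,d,p
def cloud(d,p):
    h,w=d.shape; K=np.array([[p['fx'],0,p['cx']],[0,p['fy'],p['cy']],[0,0,1.]])
    u,v=np.meshgrid(np.arange(w),np.arange(h))
    n=cv2.undistortPoints(np.stack([u,v],-1).reshape(-1,1,2).astype(float),K,np.array(p['distortion'],float)).reshape(h,w,2)
    c=np.dstack([n[...,0]*d,n[...,1]*d,d]); R=np.array(p['R']);t=np.array(p['t']).ravel()
    return (c-t)@R
def save(im,n): cv2.imwrite('pics/'+n+'.png',im[...,::-1])
E
python3 - <<'E'
from h import *
for n in('scene','top'):
    im,d,p=grab(n); save(im,n+'0'); np.savez(n+'0.npz',im=im,P=cloud(d,p),d=d)
    R=np.array(p['R']);print(n,-R.T@np.array(p['t']).ravel(),R[2],(d==0).mean())
print(env.state())
E
```

```text
scene [1090.51667436  584.34630277 1292.8156328 ] [-0.38803349 -0.38692107 -0.83649393] 0.0040943877551020405
top [ 382.98678879   19.0508076  1154.01559882] [ 0.13818832  0.01397955 -0.99030731] 0.003996598639455782
{'clock': 0.1, 'q': array([ 7.28304593e+01,  1.51661318e+01,  9.19764360e+01,  1.00039288e-03,
        7.29781596e+01, -2.11416811e+00]), 'joint_velocities': array([ 0.11433302, -0.03025559, -0.1964498 ,  0.08006243, -0.00554287,
       -0.00399231]), 'joint_torque': array([-2.34800273e-04, -5.16718411e+01, -3.68584263e+01, -6.91325226e-05,
        6.49096721e-03,  3.11698818e-05]), 'eef_pos': array([175.12464301, 651.17203228, 230.04303093]), 'eef_rot': array([[-9.65673881e-01,  2.59756709e-01, -6.37964088e-04],
       [ 2.59757476e-01,  9.65671798e-01, -2.00825839e-03],
       [ 9.44053359e-05, -2.10503862e-03, -9.99997780e-01]]), 'contact_force': array([-0.14923603,  0.19430364,  0.23931638]), 'torque': array([-0.01702082,  0.05301772, -0.01388652]), 'gripper_width': 85.40287495159308}
```

View pics/top0.png

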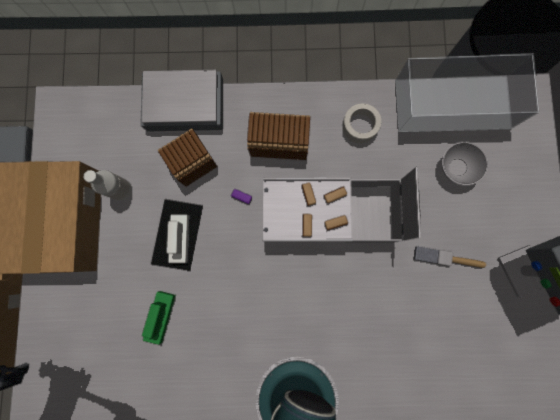

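View pics/scene0.png

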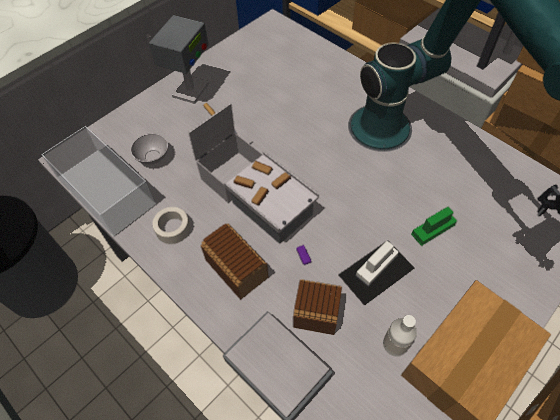

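Top view: station plate around px (265–350, 180–240) with four crusts near (309,194), (335,195), (307,225) and (336,222). The open lid is at (410,205), and the scraper on its mat at (177,238). The green decoy (158,318) and purple decoy (241,196) are clear of both.

```bash
cat > m.py <<'E'
from h import *
def rect(pts):
    (c,s,a)=cv2.minAreaRect(np.ascontiguousarray(pts[:,:2],dtype=np.float32)); return np.round(c,1),np.round(s,1),round(a,1)
for n in('scene0','top0'):
    z=np.load(n+'.npz'); im=z['im'];P=z['P'];Z=P[...,2];hsv=cv2.cvtColor(im,cv2.COLOR_RGB2HSV)
    H,S,V=cv2.split(hsv); print(n)
    reg=(P[...,0]>250)&(P[...,0]<900)&(P[...,1]>-450)&(P[...,1]<600)
    def comps(m,name,lo=60):
        m=cv2.morphologyEx(m.astype(np.uint8),cv2.MORPH_OPEN,np.ones((2,2)))
        k,l,st,ce=cv2.connectedComponentsWithStats(m)
        for i in range(1,k):
            if st[i,4]>lo:
                q=P[l==i]; print(name,st[i,4],ce[i].round(),*rect(q),'z',np.percentile(q[:,2],[5,50,95]).round(1))
    comps(reg&(abs(Z-105)<5)&(S<60),'plate',200)
    comps(reg&(Z>110)&(Z<130)&(S>70)&(H<25),'crust',40)
    comps(reg&(Z>80)&(Z<100)&(S<60)&(P[...,1]>100),'handle',60)
    comps(reg&(Z<25)&(V<45)&(P[...,1]>100),'mat',200)
    comps(reg&(Z>26)&(Z<42)&(S<60)&(V>100)&(P[...,1]>100),'foot',40)
    comps(reg&(Z>125)&(S<60)&(P[...,1]<0),'lid',60)
    comps(reg&(Z>112)&(Z<122)&(S<60)&(P[...,1]<200),'rail',30)
E
python3 m.py
```

```text
scene0
plate 2382 [276. 195.] [796.9 178. ] [961.9 283.2] 37.7 z [100.8 105.9 111.3]
crust 141 [262. 168.] [ 490.5 -111.1] [29.7 56.7] 23.6 z [106.8 118.8 123.3]
crust 140 [281. 181.] [786. 257.] [892.6  52.3] 43.7 z [106.1 120.4 125.2]
crust 145 [245. 182.] [809.8 235.6] [893.5  58.5] 54.9 z [107.1 119.5 124.7]
crust 151 [260. 196.] [829.6 254.7] [839.4  48.1] 48.4 z [105.5 119.8 125.3]
crust 1641 [233. 253.] [870.2 285.2] [730.3 137. ] 64.2 z [110.4 118.3 122.9]
crust 1216 [319. 299.] [860.2 413.9] [571.6 117.2] 32.3 z [ 91.7 117.9 122.1]
crust 41 [438. 334.] [567.3 588.3] [17.  37.7] 60.9 z [126.3 128.6 132.3]
handle 301 [381. 254.] [737.8 435.1] [764.   53.5] 18.9 z [65.4 89.1 94.1]
mat 1431 [377. 279.] [747.5 414.7] [743.9 179.7] 12.7 z [-0.4  4.7 10.2]
foot 316 [376. 269.] [456.6 339.4] [ 44.7 151.9] 88.8 z [11.6 33.3 38.9]
lid 1131 [212. 130.] [748.2   8.4] [1332.7  139.2] 53.3 z [121.6 179.5 231.4]
rail 51 [296. 178.] [444.1  -7.3] [89.   7.7] 89.8 z [109.3 116.7 122. ]
rail 50 [134. 195.] [ 829.6 -328.5] [ 7.  67.3] 89.7 z [102.8 110.3 116.6]
rail 76 [259. 213.] [6.123e+02 6
[... 725 characters left out ...]
.5 z [71.1 83.5 94.3]
handle 72 [ 87. 197.] [578.1 580. ] [ 7.1 50. ] 88.6 z [75.9 85.1 92.7]
handle 350 [173. 238.] [443.3 185.4] [342.1  90.5] 84.9 z [72.7 89.1 92.9]
mat 1466 [177. 233.] [444.9 208.4] [394.8 195.6] 79.6 z [0.3 4.1 8.3]
foot 359 [181. 239.] [453.9 191.9] [347.6 137.2] 89.2 z [20.7 33.4 37.4]
lid 1007 [413. 205.] [ 452.6 -231.9] [174.4 490.8] 35.1 z [2.000e-01 1.952e+02 2.388e+02]
rail 142 [317. 179.] [552.  -24.1] [141.5 318.8] 51.8 z [104.8 114.  119.3]
rail 64 [284. 240.] [445.   28.8] [92.7  4.2] 89.0 z [ -2.8  59.5 119.3]
rail 44 [312. 240.] [428.  -25.3] [ 32.7 122.1] 30.5 z [ -2.3 112.6 119.4]
rail 32 [334. 240.] [ 442.4 -117.3] [56.3  4.3] 89.0 z [ -3.   60.2 117.6]
```

```bash
cat > m2.py <<'E'
from h import *
import sys
def raypts(m,p,z):
    vs,us=np.nonzero(m); K=np.array([[p['fx'],0,p['cx']],[0,p['fy'],p['cy']],[0,0,1.]])
    n=cv2.undistortPoints(np.stack([us,vs],-1).reshape(-1,1,2).astype(float),K,np.array(p['distortion'],float)).reshape(-1,2)
    R=np.array(p['R']);C=-R.T@np.array(p['t']).ravel(); D=np.c_[n,np.ones(len(n))]@R
    return (C+D*((z-C[2])/D[:,2])[:,None])[:,:2]
def rect(q):
    c,s,a=cv2.minAreaRect(q.astype(np.float32)); 
    if s[0]<s[1]: s=s[::-1]; a+=90
    return np.round(c,1),np.round(s,1),'long-axis deg',round((a+90)%180-90,1)
def run(n,tag=None):
    p=viewer.camera_params(n); 
    z=np.load((tag or n+'0')+'.npz'); im=z['im'];P=z['P'];Z=cv2.medianBlur(P[...,2].astype(np.float32),3);X,Y=P[...,0],P[...,1]
    H,S,V=cv2.split(cv2.cvtColor(im,cv2.COLOR_RGB2HSV)); print(n)
    def box(x0,x1,y0,y1): return (X>x0)&(X<x1)&(Y>y0)&(Y<y1)
    def comps(m,name,z,lo,k=3):
        m=cv2.morphologyEx(m.astype(np.uint8),cv2.MORPH_OPEN,np.ones((k,k)))
        N,l,st,ce=cv2.connectedComponentsWithStats(m)
        for i in range(1,N):
            if st[i,4]>lo: print(name,st[i,4],*rect(raypts(l==i,p,z)),'z',np.median(P[l==i][:,2]).round(1))
    near=box(380,620,-300,120)
    comps(near&(abs(Z-105)<6)|near&(Z>110)&(Z<126)&(S>70),'plate+crust',105,300)
    comps(near&(Z>112)&(Z<128)&(S>70)&(H<25),'crust',121,40)
    comps(near&(Z>130),'lid',170,60)
    m=box(300,600,120,330)
    comps(m&(Z>75)&(V>90)&(S<50),'handle',90,60)
    comps(m&(Z>18)&(Z<100)&(V>90)&(S<50),'scraper',34,60)
    comps(m&((Z<14)&(V<60)|(Z>18)&(V>90)&(S<50)),'mat',4,200)
    return P,im,Z
if __name__=='__main__':
    for n in('scene','top'):
        P,im,Z=run(n)
        near=(P[...,0]>380)&(P[...,0]<620)&(P[...,1]>-330)&(P[...,1]<-150)&(Z>135)&(Z<235)
        q=P[near]; q=q[np.isfinite(q).all(1)]
        for _ in range(3):
            c=q.mean(0); U,s,Vt=np.linalg.svd(q-c,full_matrices=False); r=(q-c)@Vt[2]; q=q[abs(r)<max(6,2*np.median(abs(r)))]
        print('lid plane',c.round(1),Vt[2].round(3),q.min(0).round(),q.max(0).round(),len(q))
E
python3 m2.py
```

```text
scene
plate+crust 3277 [522.5 -37.4] [242.3 165.8] long-axis deg 89.3 z 106.7
crust 135 [ 493.  -112.3] [60.4 28.6] long-axis deg -73.5 z 119.6
crust 133 [485.5 -34.1] [63.  27.4] long-axis deg -3.4 z 121.2
crust 133 [ 568.4 -113.3] [59.5 27.8] long-axis deg -62.0 z 120.7
crust 141 [571.1 -41.2] [61.5 25.9] long-axis deg 14.5 z 121.2
lid 1051 [ 510.3 -310.2] [219.   87.8] long-axis deg 0.2 z 192.1
scraper 101 [507.1 320.1] [55.3 18.7] long-axis deg -1.4 z 35.0
mat 451 [511.4 310. ] [109.4  56.3] long-axis deg -10.0 z 5.8
lid plane [ 527.4 -294.6  188.4] [ 0.001  0.999 -0.037] [ 439. -302.  130.] [ 609. -289.  243.] 997
top
plate+crust 5100 [529.9 -37.3] [241.2 163.7] long-axis deg 89.0 z 105.4
crust 190 [567.8 -42.3] [59.  24.3] long-axis deg 15.0 z 120.9
crust 187 [ 563.8 -114.3] [59.8 23.9] long-axis deg -66.5 z 120.6
crust 194 [483.4 -36.3] [56.8 21.6] long-axis deg -1.4 z 120.9
crust 191 [ 488.4 -113.4] [59.7 23.8] long-axis deg -72.6 z 120.8
lid 971 [ 530.1 -302.4] [181.3  36.8] long-axis deg -0.9 z 198.0
scraper 248 [458.3 320.1] [136.8  16.3] long-axis deg -0.2 z 34.0
mat 900 [466.9 317.7] [197.   58.7] long-axis deg -9.9 z 5.3
lid plane [ 522.  -294.6  188.3] [ 0.016  0.999 -0.033] [ 437. -298.  131.] [ 608. -291.  239.] 787
```

```bash
sed -i 's/m=box(300,600,120,330)/m=box(330,620,230,430)/' m2.py; python3 m2.py | grep -E "handle|scraper|mat|scene|top"; python3 - <<'E'
from h import *
# obstacles: rough map of everything >20mm in top
P=np.load('top0.npz')['P'];im=np.load('top0.npz')['im']
for u,v in[(279,130),(185,155),(120,178),(177,238),(158,318),(297,395),(385,210),(345,240),(241,196)]: print((u,v),P[v,u].round())
E
```

```text
scene
handle 291 [463.8 336.9] [95.6 28.7] long-axis deg -1.4 z 90.1
scraper 706 [460.6 337.1] [151.5  52.7] long-axis deg -0.3 z 39.8
mat 2145 [473.2 347.4] [199.8 119.1] long-axis deg -10.3 z 6.6
top
handle 320 [458.9 336.7] [88.5 26.6] long-axis deg -1.3 z 89.8
scraper 710 [458.6 339.6] [136.6  55.7] long-axis deg -1.1 z 37.0
mat 2285 [472.6 347.6] [196.9 118.7] long-axis deg -10.5 z 5.5
(279, 130) [750.  35. 119.]
(185, 155) [687. 300. 106.]
(120, 178) [632. 494.  73.]
(177, 238) [456. 323.  88.]
(158, 318) [239. 377.  64.]
(297, 395) [100.   3. 267.]
(385, 210) [ 534. -277.    4.]
(345, 240) [ 440. -137.  116.]
(241, 196) [584. 154.  12.]
```

```bash
python3 -m crank '[[0,0,1.25,0.026,-0.0285,0,0],[0,0,1.25,0.026,-0.0285,0,0],[0,0,1.25,0.026,-0.0285,0,0],[0,0,1.25,0.026,-0.0285,0,0],[0,0,1.25,0.026,-0.0285,0,0],[0,0,1.25,0.026,-0.0285,0,0],[0,0,1.25,0.026,-0.0285,0,0],[0,0,1.25,0.026,-0.0285,0,0],[0,0,1.25,0.026,-0.0285,0,0],[0,0,1.25,0.026,-0.0285,0,0],[0,0,1.25,0.025,-0.0295,0,0],[0,0,0,0,0,-0.03,0],[0,0,0,0,0,-0.03,0],[0,0,0,0,0,0,0],[0,0,0,0,0,0,0]]'
python3 - <<'E'
from h import *
im,d,p=grab('wrist'); save(im,'wrist1'); np.savez('wrist1.npz',im=im,P=cloud(d,p))
s=env.state(); print(s['eef_pos'],s['eef_rot'],s['q'])
import m2
z=np.load('wrist1.npz');P=z['P'];H,S,V=cv2.split(cv2.cvtColor(im,cv2.COLOR_RGB2HSV))
X,Y,Z=P[...,0],P[...,1],P[...,2]
m=((Z>80)&(Z<98)&(X>380)&(X<540)&(Y>300)&(Y<380)).astype(np.uint8)
m=cv2.morphologyEx(m,cv2.MORPH_OPEN,np.ones((5,5)))
print(m.sum(), m2.rect(m2.raypts(m,p,90)) if m.sum() else '')
E
```

```text
clock: 1.35
eef_pos: [458.6, 335.9, 168.9]
eef_rot: [[-1.0, 0.023, -0.005], [0.023, 1.0, -0.003], [0.005, -0.003, -1.0]]
contact_force: [1.0, -0.3, 0.8]
gripper_width: 85.4
[459.8391404  337.14858409 171.04009976] [[-9.99742463e-01  2.26438580e-02 -1.50413196e-03]
 [ 2.26453120e-02  9.99743104e-01 -9.56736615e-04]
 [ 1.48208135e-03 -9.90551758e-04 -9.99998411e-01]] [ 3.37441629e+01  6.53427916e+00  1.08597606e+02  2.52759606e-03
  6.49702265e+01 -5.49593575e+01]
4825 (array([456.8, 337.1]), array([88.5, 27.5]), 'long-axis deg', -1.2)
```

View pics/wrist1.png

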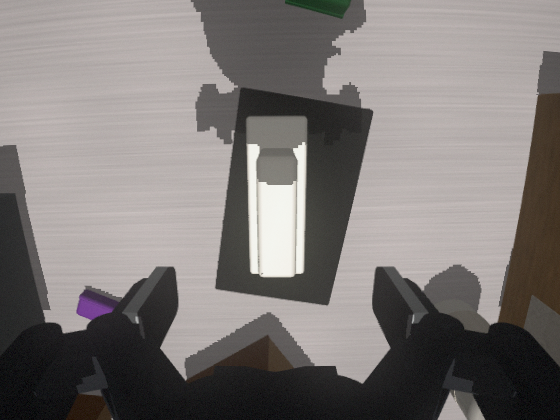

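Wrist view: scraper (handle px 257–297, 150–275) lies centred between the fingers and aligned with them. Measured centre is about (458, 337). Descend and grip.

```bash
python3 -m crank '[[0,0,0,-0.001,0,-0.03,0],[0,0,0,0,0,-0.03,0],[0,0,0,0,0,-0.03,0],[0,0,0,0,0,-0.02,0],[0,0,0,0,0,-0.012,0],[0,0,0,0,0,0,0],[0,0,0,0,0,0,1],[0,0,0,0,0,0,1],[0,0,0,0,0,0,1],[0,0,0,0,0,0,1],[0,0,0,0,0,0,1],[0,0,0,0,0,0,1],[0,0,0,0,0,0,1],[0,0,0,0,0,0,1],[0,0,0,0,0,0,1],[0,0,0,0,0,0,1]]' 80
```

```text
clock: 2.73
eef_pos: [460.3, 337.8, 50.8]
eef_rot: [[-1.0, 0.023, 0.002], [0.023, 1.0, 0.001], [-0.002, 0.001, -1.0]]
contact_force: [-0.5, -0.9, 6.6]
gripper_width: 27.0
```

```bash
python3 -m crank '[[0,0,0,0,0,0.015,1],[0,0,0,0,0,0.03,1],[0,0,0,0,0,0.035,1],[0,0,0,0,0,0.04,1],[0,0,0,0,0,0.04,1],[0,0,0,0.0068,-0.0292,0,1],[0,0,0,0.0068,-0.0292,0,1],[0,0,0,0.0068,-0.0292,0,1],[0,0,0,0.0068,-0.0292,0,1],[0,0,0,0.0068,-0.0292,0,1],[0,0,0,0.0068,-0.0292,0,1],[0,0,0,0.0068,-0.0292,0,1],[0,0,0,0.0068,-0.0292,0,1],[0,0,0,0.0068,-0.0292,0,1],[0,0,0,0.0068,-0.0292,0,1],[0,0,0,0,0,0,1],[0,0,0,0,0,0,1]]'
python3 - <<'E'
from h import *
im,d,p=grab('scene'); np.savez('s2.npz',im=im,P=cloud(d,p)); save(cv2.resize(im[120:300,150:390],None,fx=3,fy=3),'s2')
print(env.state()['eef_pos'],env.state()['contact_force'])
E
```

```text
clock: 4.15
eef_pos: [526.9, 43.8, 208.5]
eef_rot: [[-1.0, 0.026, -0.001], [0.026, 1.0, 0.0], [0.001, 0.0, -1.0]]
contact_force: [-0.3, 0.4, -2.4]
gripper_width: 27.0
[526.7966399   44.88485986 208.57631573] [-0.31925192  0.80732677 -3.25979961]
```

View pics/s2.png

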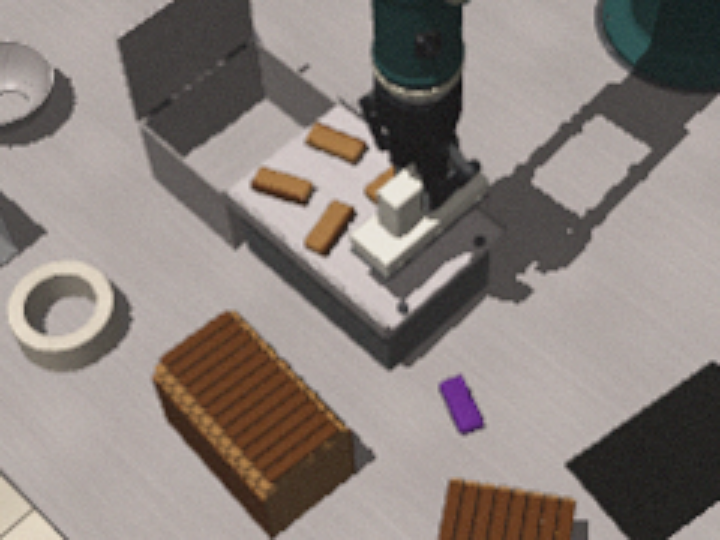

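The scraper hangs level (px ~415,220) above the free end of the plate, with all four crusts on the box side. Lower it.

```bash
python3 -m crank '[[0,0,0,0,0,-0.02,1],[0,0,0,0,0,-0.02,1],[0,0,0,0,0,-0.008,1],[0,0,0,0,0,-0.004,1],[0,0,0,0,0,-0.003,1],[0,0,0,0,0,0,1],[0,0,0,0,0,0,1]]'
```

```text
clock: 4.78
eef_pos: [527.9, 45.7, 155.1]
eef_rot: [[-1.0, 0.022, 0.001], [0.022, 1.0, 0.0], [-0.001, 0.0, -1.0]]
contact_force: [0.4, -0.2, -2.6]
gripper_width: 27.2
```

```bash
python3 - <<'E'
from m2 import *
im,d,p=grab('top'); P=cloud(d,p); save(cv2.resize(im[165:255,240:430],None,fx=4,fy=4),'t3')
print(env.state()['eef_pos'],env.state()['contact_force'])
m=((P[...,2]>130)&(P[...,2]<146)&(P[...,0]>400)&(P[...,0]<650)&(P[...,1]>-20)&(P[...,1]<100)).astype(np.uint8)
m=cv2.morphologyEx(m,cv2.MORPH_OPEN,np.ones((3,3)));print(m.sum(),rect(raypts(m,p,137)),np.median(P[m>0][:,2]))
E
```

```text
[528.15522724  45.5907047  155.36129092] [ 0.14354735 -0.07076385 -3.95752493]
290 (array([487.4,  46.8]), array([58.6, 47.9]), 'long-axis deg', -1.0) 138.2055202738543
```

View pics/t3.png

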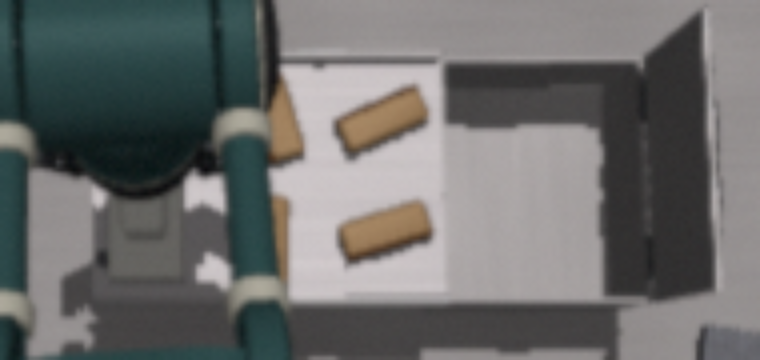

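Foot spans x≈458–598, between the rails, about 3 mm above the plate. Lower it slightly and wipe.

```bash
python3 -m crank '[[0,0,0,0,0,-0.0025,1],[0,0,0,0,0,0,1],[0,0,0,-0.0001,-0.006,0,1],[0,0,0,-0.0001,-0.008,0,1],[0,0,0,-0.0001,-0.008,0,1],[0,0,0,-0.0001,-0.008,0,1],[0,0,0,-0.0001,-0.008,0,1],[0,0,0,-0.0001,-0.008,0,1],[0,0,0,-0.0001,-0.008,0,1],[0,0,0,-0.0001,-0.008,0,1],[0,0,0,-0.0001,-0.008,0,1],[0,0,0,-0.0001,-0.008,0,1],[0,0,0,-0.0001,-0.008,0,1],[0,0,0,-0.0001,-0.008,0,1],[0,0,0,-0.0001,-0.008,0,1],[0,0,0,0,0,0,1]]'
python3 - <<'E'
from h import *
im,d,p=grab('scene'); save(cv2.resize(im[90:240,170:340],None,fx=4,fy=4),'s4')
E
```

```text
clock: 6.17
eef_pos: [526.1, -58.4, 151.9]
eef_rot: [[-1.0, 0.024, 0.0], [0.024, 1.0, -0.001], [-0.0, -0.001, -1.0]]
contact_force: [0.6, -1.2, -0.1]
gripper_width: 27.3
```

View pics/s4.png

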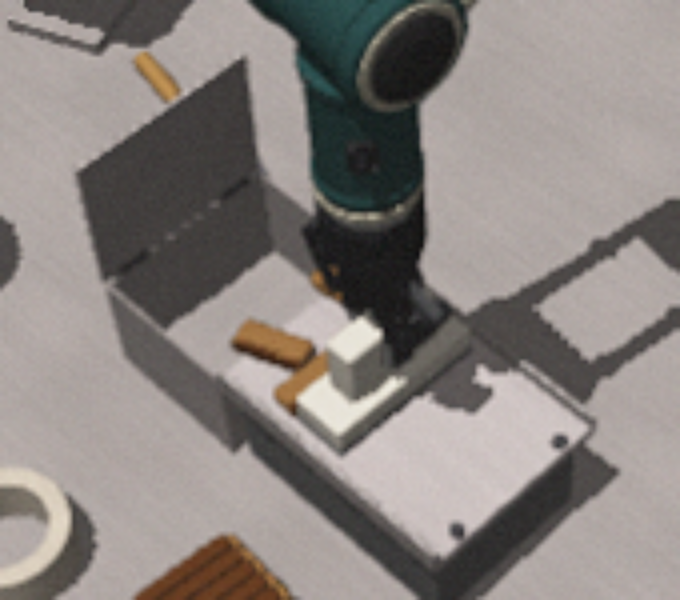

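The crusts are being pushed ahead of the foot, and the plate behind it is clean. Continue past the edge.

```bash
python3 -m crank '[[0,0,0,-0.0001,-0.008,0,1],[0,0,0,-0.0001,-0.008,0,1],[0,0,0,-0.0001,-0.008,0,1],[0,0,0,-0.0001,-0.008,0,1],[0,0,0,-0.0001,-0.008,0,1],[0,0,0,-0.0001,-0.008,0,1],[0,0,0,-0.0001,-0.008,0,1],[0,0,0,-0.0001,-0.008,0,1],[0,0,0,-0.0001,-0.008,0,1],[0,0,0,-0.0001,-0.008,0,1],[0,0,0,-0.0001,-0.008,0,1],[0,0,0,-0.0001,-0.008,0,1],[0,0,0,-0.0001,-0.008,0,1],[0,0,0,0,-0.004,0,1],[0,0,0,0,0,0,1],[0,0,0,0,0,0,1],[0,0,0,0,0,0,1],[0,0,0,0,0,0,1]]'
python3 -m crank '[[0,0,0,0,0.01,0,1],[0,0,0,0,0.02,0,1],[0,0,0,0,0.03,0.02,1],[0,0,0,0,0.03,0.03,1],[0,0,0,0,0.035,0.02,1],[0,0,0,0,0.035,0,1],[0,0,0,0,0.035,0,1],[0,0,0,0,0.035,0,1],[0,0,0,0,0,0,1]]'
python3 - <<'E'
from m2 import *
im,d,p=grab('top');P=cloud(d,p); b=cv2.resize(im[165:255,240:430],None,fx=4,fy=4)
im2,d2,p2=grab('scene'); c=cv2.resize(im2[90:240,170:340],None,fx=4,fy=4)[:, :]
save(b,'t5'); a=np.zeros((600,760,3),np.uint8); a[:240,:506]=cv2.resize(b,(506,240)); a[250:600,:397]=cv2.resize(c,(397,350)); save(a,'m5')
for n,I,Q in(('top',im,P),('scene',im2,cloud(d2,p2))):
    H,S,V=cv2.split(cv2.cvtColor(I,cv2.COLOR_RGB2HSV))
    m=((S>70)&(H<25)&(Q[...,0]>420)&(Q[...,0]<630)&(Q[...,1]>-320)&(Q[...,1]<90)).astype(np.uint8)
    k,l,st,ce=cv2.connectedComponentsWithStats(m)
    for i in range(1,k):
        if st[i,4]>15: print(n,st[i,4],np.median(Q[l==i],0).round())
E
```

```text
clock: 7.72
eef_pos: [524.8, -164.9, 151.9]
eef_rot: [[-1.0, 0.023, 0.0], [0.023, 1.0, -0.001], [-0.0, -0.001, -1.0]]
contact_force: [-0.1, -2.1, 1.4]
gripper_width: 27.1
clock: 8.47
eef_pos: [523.1, 71.4, 220.5]
eef_rot: [[-1.0, 0.018, -0.002], [0.018, 1.0, 0.004], [0.002, 0.004, -1.0]]
contact_force: [1.1, 0.0, -1.8]
gripper_width: 27.2
top 313 [ 540. -204.   22.]
top 182 [ 477. -218.   19.]
scene 68 [ 480. -230.   18.]
scene 69 [ 525. -225.   19.]
```

View pics/m5.png

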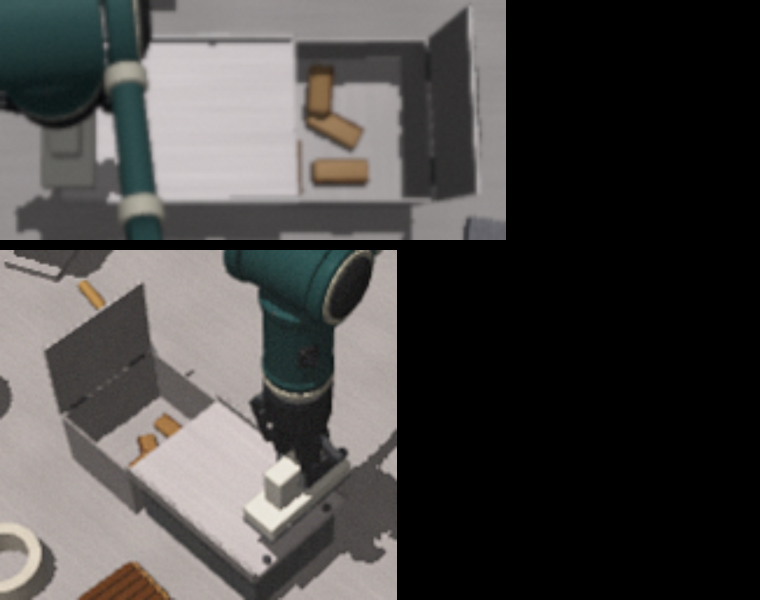

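Three crusts lie on the box floor. The fourth shows as a thin brown strip along the plate's end (composite px ~299,165), so I check its height.

```bash
python3 - <<'E'
from m2 import *
im,d,p=grab('top');P=cloud(d,p)
# composite -> full: u=240+299/506*190 , v=165+y/240*90
H,S,V=cv2.split(cv2.cvtColor(im,cv2.COLOR_RGB2HSV))
for v in range(216,240,3):
    print(v,[(u,tuple(P[v,u].round().astype(int)),int(H[v,u]),int(S[v,u]),int(V[v,u])) for u in range(350,356)])
save(cv2.resize(im[170:250,330:400],None,fx=8,fy=7,interpolation=cv2.INTER_CUBIC)[:600],'t6')
E
```

```text
216 [(350, (np.int64(506), np.int64(-155), np.int64(108)), 171, 9, 191), (351, (np.int64(518), np.int64(-174), np.int64(5)), 175, 8, 181), (352, (np.int64(518), np.int64(-178), np.int64(1)), 0, 7, 174), (353, (np.int64(517), np.int64(-180), np.int64(7)), 174, 7, 173), (354, (np.int64(518), np.int64(-183), np.int64(6)), 0, 7, 174), (355, (np.int64(518), np.int64(-187), np.int64(2)), 0, 7, 175)]
219 [(350, (np.int64(498), np.int64(-155), np.int64(104)), 175, 8, 192), (351, (np.int64(498), np.int64(-158), np.int64(101)), 9, 27, 162), (352, (np.int64(506), np.int64(-172), np.int64(33)), 11, 54, 128), (353, (np.int64(509), np.int64(-181), np.int64(2)), 8, 20, 154), (354, (np.int64(509), np.int64(-183), np.int64(4)), 0, 10, 173), (355, (np.int64(509), np.int64(-186), np.int64(3)), 0, 9, 175)]
222 [(350, (np.int64(489), np.int64(-154), np.int64(107)), 176, 9, 194), (351, (np.int64(490), np.int64(-158), np.int64(96)), 9, 25, 161), (352, (np.int64(497), np.int64(-172), np.int64(31)), 12, 56, 128), (353, (np.int64(500), np.int64(-180), np.int64(5)), 9, 22, 152), (354, (np.int64(500), np.int64(
[... 1407 characters left out ...]
4(-156), np.int64(101)), 0, 9, 178), (352, (np.int64(462), np.int64(-171), np.int64(30)), 9, 32, 135), (353, (np.int64(464), np.int64(-180), np.int64(-3)), 8, 21, 147), (354, (np.int64(464), np.int64(-181), np.int64(5)), 5, 9, 168), (355, (np.int64(464), np.int64(-185), np.int64(2)), 176, 11, 170)]
237 [(350, (np.int64(449), np.int64(-152), np.int64(106)), 170, 8, 197), (351, (np.int64(449), np.int64(-156), np.int64(98)), 175, 8, 181), (352, (np.int64(453), np.int64(-170), np.int64(32)), 8, 27, 143), (353, (np.int64(455), np.int64(-178), np.int64(3)), 5, 20, 142), (354, (np.int64(455), np.int64(-181), np.int64(5)), 0, 8, 162), (355, (np.int64(455), np.int64(-184), np.int64(2)), 175, 9, 170)]
```

View pics/t6.png

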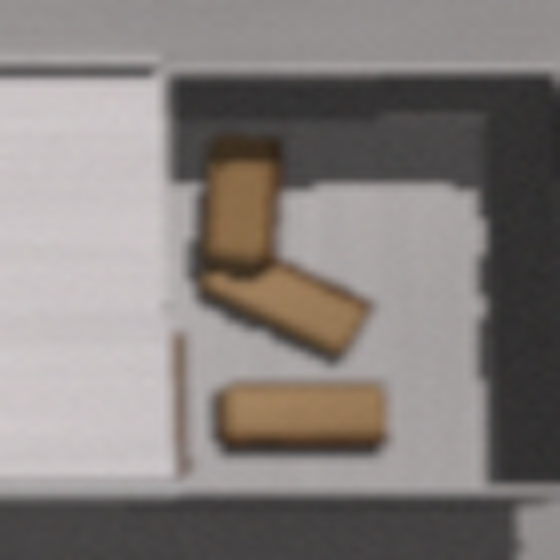

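The fourth crust's top edge is at z≈30 and y≈-172, so it stands on its long side inside the box against the plate-side wall, well below the rim. All four are in. Return the scraper to the mat.

```bash
python3 -m crank '[[0,0,0,-0.0059,0.0304,0,1],[0,0,0,-0.0059,0.0304,0,1],[0,0,0,-0.0059,0.0304,0,1],[0,0,0,-0.0059,0.0304,0,1],[0,0,0,-0.0059,0.0304,0,1],[0,0,0,-0.0059,0.0304,0,1],[0,0,0,-0.0059,0.0304,0,1],[0,0,0,-0.0059,0.0304,0,1],[0,0,0,-0.0059,0.0304,0,1],[0,0,0,0,0,-0.035,1],[0,0,0,0,0,-0.035,1],[0,0,0,0,0,-0.035,1],[0,0,0,0,0,-0.03,1],[0,0,0,0,0,-0.02,1],[0,0,0,0,0,0,1],[0,0,0,0,0,0,1]]'
```

```text
clock: 9.95
eef_pos: [470.8, 336.4, 64.5]
eef_rot: [[-1.0, 0.024, -0.004], [0.024, 1.0, -0.003], [0.004, -0.003, -1.0]]
contact_force: [0.1, 0.2, -2.6]
gripper_width: 26.8
```

```bash
python3 -m crank '[[0,0,0,0,0.008,-0.004,1],[0,0,0,0,0,-0.004,1],[0,0,0,0,0,-0.003,1],[0,0,0,0,0,-0.002,1],[0,0,0,0,0,0,1],[0,0,0,0,0,0,1]]'
```

```text
clock: 10.45
eef_pos: [471.7, 346.5, 53.6]
eef_rot: [[-1.0, 0.023, 0.0], [0.023, 1.0, 0.0], [-0.0, 0.0, -1.0]]
contact_force: [-0.1, -0.1, -2.9]
gripper_width: 27.0
```

```bash
python3 -m crank '[[0,0,0,0,0,-0.001,1],[0,0,0,0,0,-0.001,1],[0,0,0,0,0,-0.001,1],[0,0,0,0,0,0,1],[0,0,0,0,0,0,1]]'
```

```text
clock: 10.87
eef_pos: [471.7, 346.5, 50.9]
eef_rot: [[-1.0, 0.023, 0.0], [0.023, 1.0, 0.0], [-0.0, 0.0, -1.0]]
contact_force: [-2.3, -1.6, 3.4]
gripper_width: 27.2
```

```bash
python3 -m crank '[[0,0,0,0,0,0,0],[0,0,0,0,0,0,0],[0,0,0,0,0,0,0],[0,0,0,0,0,0,0],[0,0,0,0,0,0,0],[0,0,0,0,0,0,0],[0,0,0,0,0,0,0],[0,0,0,0,0,0,0],[0,0,0,0,0,0,0],[0,0,0,0,0,0.01,0],[0,0,0,0,0,0.03,0],[0,0,0,0,0,0.035,0],[0,0,0,0,0,0.035,0],[0,0,0,0,0,0.035,0],[0,0,0,0,0,0.035,0],[0,0,0,0,0,0.035,1],[0,0,0,0,0,0.035,1],[0,0,0,0,0,0,1]]'
python3 - <<'E'
from m2 import *
im,d,p=grab('scene');np.savez('x.npz',im=im,P=cloud(d,p));run('scene','x')
print(env.state()['eef_pos'])
E
```

```text
clock: 12.37
eef_pos: [474.9, 348.6, 311.0]
eef_rot: [[-1.0, 0.023, 0.013], [0.023, 1.0, 0.009], [-0.013, 0.009, -1.0]]
contact_force: [1.2, 0.1, 0.1]
gripper_width: 51.6
scene
plate+crust 3353 [523.4 -36.9] [240.7 165.8] long-axis deg 89.1 z 105.9
lid 1066 [ 511.6 -309. ] [221.6  90.1] long-axis deg 0.1 z 190.3
handle 62 [-409.7   46.6] [45.9 34.3] long-axis deg -55.4 z 692.4
handle 301 [474.9 346.6] [94.8 28.3] long-axis deg -1.5 z 90.0
scraper 722 [472.1 346.3] [150.6  52.8] long-axis deg -1.0 z 40.5
mat 2204 [472.8 347.5] [199.9 119.1] long-axis deg -10.3 z 6.4
[473.97305325 347.97906626 307.28632504]
```

Scraper stands centred on its mat with its top at z 90. Now swing behind the lid.

```bash
python3 -m crank '[[0,0,0,0.0026,-0.0365,0,1],[0,0,0,0.0026,-0.0365,0,1],[0,0,0,0.0026,-0.0365,0,1],[0,0,0,0.0026,-0.0365,0,1],[0,0,0,0.0026,-0.0365,0,1],[0,0,0,0.0026,-0.0365,0,1],[0,0,0,0.0026,-0.0365,0,1],[0,0,0,0.0026,-0.0365,0,1],[0,0,0,0.0026,-0.0365,0,1],[0,0,0,0.0026,-0.0365,0,1],[0,0,0,0.0026,-0.0365,0,1],[0,0,0,0.0026,-0.0365,0,1],[0,0,0,0.0026,-0.0365,0,1],[0,0,0,0.0026,-0.0365,0,1],[0,0,0,0.0026,-0.0365,0,1],[0,0,0,0.0026,-0.0365,0,1],[0,0,0,0.0026,-0.0365,0,1],[0,0,0,0.0026,-0.0365,0,1],[0,0,0,0.0026,-0.0365,0,1],[0,0,0,0,0,0,1]]'
python3 - <<'E'
from h import *
im,d,p=grab('top');P=cloud(d,p)
im2,d2,p2=grab('scene')
a=np.zeros((420,800,3),np.uint8); a[:,:400]=cv2.resize(im[150:300,330:480],(400,400))[:].tolist()+[[[0]*3]*400]*20 if 0 else np.vstack([cv2.resize(im[150:300,330:480],(400,400)),np.zeros((20,400,3),np.uint8)]); a[:400,400:]=cv2.resize(im2[60:240,140:320],(400,400)); save(a,'m7')
print(env.state()['eef_pos'],env.state()['gripper_width'],env.state()['q'])
Z=P[...,2]
m=(P[...,0]>440)&(P[...,0]<610)&(P[...,1]>-330)&(P[...,1]<-270)&(Z>135)&(Z<235)
q=P[m]
for lo in range(135,235,20):
    k=q[(q[:,2]>lo)&(q[:,2]<lo+20)]; print(lo,np.median(k,0).round(1) if len(k) else 0,len(k))
E
```

```text
clock: 14.08
eef_pos: [519.9, -352.9, 298.2]
eef_rot: [[-1.0, 0.027, -0.002], [0.027, 1.0, -0.002], [0.002, -0.002, -1.0]]
contact_force: [0.4, 0.4, 0.2]
gripper_width: 0.1
[ 520.0955827  -347.94585487  298.47839056] -0.011786874518645511 [-3.60723059e+01  8.02513128e+00  9.33049970e+01  1.67074841e-02
  7.88539394e+01 -1.24620661e+02]
135 [ 523.4 -296.1  144.8] 136
155 [ 523.6 -295.4  166. ] 143
175 [ 518.4 -294.6  185.6] 152
195 [ 522.5 -294.   204.4] 153
215 [ 524.5 -293.5  225.3] 185
```

View pics/m7.png

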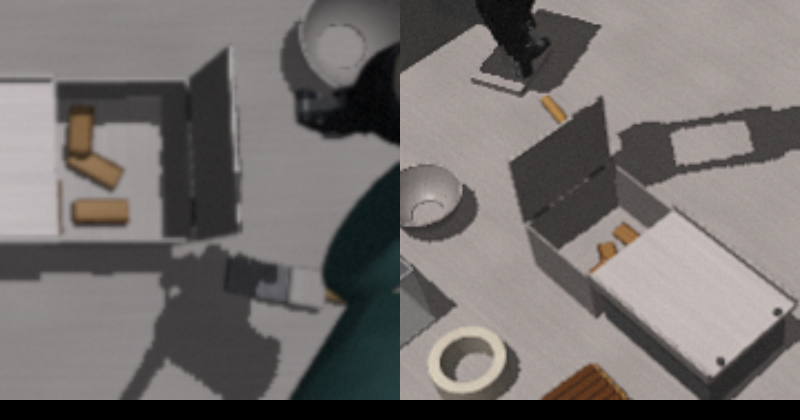

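Lid leans at about 1.535 rad with the hinge at y≈-297.5. The gripper is behind it (top of the right-hand panel), shut and clear. Descend behind it and push to first contact.

```bash
python3 -m crank '[[0,0,0,0.001,0,-0.031,1],[0,0,0,0.001,0,-0.031,1],[0,0,0,0,0,-0.031,1],[0,0,0,0,0.01,0,1],[0,0,0,0,0.01,0,1],[0,0,0,0,0.01,0,1],[0,0,0,0,0.013,0,1],[0,0,0,0,0.013,-0.001,1],[0,0,0,0,0.0105,-0.003,1],[0,0,0,0,0.0105,-0.003,1],[0,0,0,0,0,0,1]]'
python3 - <<'E'
from h import *
for n in('top','scene'):
    im,d,p=grab(n);P=cloud(d,p);Z=P[...,2]
    m=(P[...,0]>440)&(P[...,0]<500)&(P[...,1]>-320)&(P[...,1]<-150)&(Z>120)&(Z<235)
    q=P[m]; print(n,len(q))
    for lo in range(120,235,20):
        k=q[(q[:,2]>lo)&(q[:,2]<lo+20)]; print(lo,np.median(k,0).round(1) if len(k) else 0,len(k))
E
```

```text
clock: 15.1
eef_pos: [523.6, -267.7, 201.0]
eef_rot: [[-1.0, 0.021, 0.001], [0.021, 1.0, 0.001], [-0.001, 0.001, -1.0]]
contact_force: [0.3, -0.0, 0.1]
gripper_width: -0.4
top 188
120 [ 486.8 -286.8  130.9] 9
140 [ 486.6 -278.7  147.8] 20
160 [ 473.8 -267.   171. ] 19
180 [ 474.8 -258.9  192.8] 28
200 [ 484.5 -248.6  212. ] 47
220 [ 466.2 -238.8  224.5] 65
scene 153
120 [ 475.7 -282.6  129.9] 22
140 [ 471.9 -271.8  150.2] 23
160 [ 468.2 -263.   168.5] 23
180 [ 469.3 -253.2  188.7] 23
200 [ 473.3 -243.5  210.8] 31
220 [ 473.4 -238.3  223.6] 31
```

The lid follows as modelled (θ≈1.1). Continue along the arc.

```bash
python3 -m crank '[[0,0,0,0,0.01,-0.005,1],[0,0,0,0,0.0095,-0.005,1],[0,0,0,0,0.0085,-0.007,1],[0,0,0,0,0.0085,-0.007,1],[0,0,0,0,0.007,-0.0085,1],[0,0,0,0,0.007,-0.0085,1],[0,0,0,0,0.005,-0.01,1],[0,0,0,0,0.005,-0.0095,1],[0,0,0,0,0.003,-0.0105,1],[0,0,0,0,0.0035,-0.0105,1],[0,0,0,0,0,0,1],[0,0,0,0,0,0,1]]'
```

```text
clock: 16.2
eef_pos: [521.5, -202.5, 116.9]
eef_rot: [[-1.0, 0.023, -0.004], [0.023, 1.0, 0.001], [0.004, 0.001, -1.0]]
contact_force: [0.0, 0.0, 0.0]
gripper_width: 0.2
```

```bash
python3 -m crank '[[0,0,0,0,0,0.01,1],[0,0,0,0,0.013,0,1],[0,0,0,0,0,-0.008,1],[0,0,0,0,0,-0.004,1],[0,0,0,0,0,-0.003,1],[0,0,0,0,0,-0.002,1],[0,0,0,0,0,0,1],[0,0,0,0,0,0,1]]'
```

```text
clock: 16.87
eef_pos: [522.7, -190.2, 111.3]
eef_rot: [[-1.0, 0.023, -0.001], [0.023, 1.0, 0.0], [0.001, 0.0, -1.0]]
contact_force: [-0.2, 0.7, -0.1]
gripper_width: 0.3
```

```bash
python3 -m crank '[[0,0,0,0,0,-0.001,1],[0,0,0,0,0,-0.001,1],[0,0,0,0,0,0,1],[0,0,0,0,0,0,1]]'; python3 -m crank '[[0,0,0,0,0,-0.0015,1],[0,0,0,0,0,0,1],[0,0,0,0,0,0,1]]'
```

```text
clock: 17.2
eef_pos: [523.1, -190.3, 110.0]
eef_rot: [[-1.0, 0.023, 0.0], [0.023, 1.0, -0.0], [-0.0, -0.0, -1.0]]
contact_force: [-0.8, 0.8, 3.7]
gripper_width: -0.5
clock: 17.45
eef_pos: [523.2, -190.3, 109.9]
eef_rot: [[-1.0, 0.023, 0.0], [0.023, 1.0, -0.0], [-0.0, -0.0, -1.0]]
contact_force: [-4.5, 0.4, 10.3]
gripper_width: 0.2
```

Rigid contact at z≈110, the closed height. Press a little more, then withdraw and check.

```bash
python3 -m crank '[[0,0,0,0,0,-0.002,1],[0,0,0,0,0,-0.001,1],[0,0,0,0,0,0,1],[0,0,0,0,0,0,1]]'; python3 -m crank '[[0,0,0,0,0,0.005,1],[0,0,0,0,0,0.03,1],[0,0,0,0,0,0.04,1],[0,0,0,0,0,0.04,1],[0,0,0,-0.0,0.035,0.03,1],[0,0,0,0,0.035,0.03,1],[0,0,0,0,0.035,0.03,1],[0,0,0,0,0.035,0,1],[0,0,0,0,0.035,0,1],[0,0,0,0,0.035,0,1],[0,0,0,0,0,0,1],[0,0,0,0,0,0,1],[0,0,0,0,0,0,1]]'
python3 - <<'E'
from m2 import *
im,d,p=grab('scene');P=cloud(d,p);np.savez('x.npz',im=im,P=P);run('scene','x')
im2,d2,p2=grab('top');Q=cloud(d2,p2)
for n,A in(('scene',P),('top',Q)):
    m=(A[...,0]>450)&(A[...,0]<600)&(A[...,2]>85)&(A[...,2]<130)
    for y in range(-290,-30,20):
        k=A[m&(A[...,1]>y)&(A[...,1]<y+20)]; print(n,y,len(k),np.median(k[:,2]).round(1) if len(k) else 0,end='; ')
    print()
save(cv2.resize(im[90:390,100:450],None,fx=2,fy=2),'s8'); print(env.state()['eef_pos'],env.state()['contact_force'])
E
```

```text
clock: 17.78
eef_pos: [523.2, -190.4, 109.7]
eef_rot: [[-1.0, 0.023, 0.0], [0.023, 1.0, -0.0], [-0.0, -0.0, -1.0]]
contact_force: [-11.7, 3.7, 26.0]
gripper_width: 0.1
clock: 18.87
eef_pos: [523.0, 9.7, 301.3]
eef_rot: [[-1.0, 0.022, -0.0], [0.022, 1.0, -0.001], [0.0, -0.001, -1.0]]
contact_force: [0.5, 0.2, 0.5]
gripper_width: -0.3
scene
plate+crust 5117 [ 527.4 -108.4] [385.2 172.5] long-axis deg 89.8 z 105.5
lid 5972 [ 144.2 -360.2] [825.9 341.8] long-axis deg 26.4 z 654.2
handle 298 [475.7 346.6] [93.1 28.4] long-axis deg -1.5 z 89.9
scraper 724 [473.3 346.2] [149.2  52.3] long-axis deg -1.5 z 39.5
mat 2184 [474.3 348.1] [197.7 117.3] long-axis deg -10.4 z 6.5
scene -290 217 104.9; scene -270 213 104.5; scene -250 219 104.6; scene -230 232 104.7; scene -210 196 106.1; scene -190 254 106.3; scene -170 242 104.1; scene -150 226 104.7; scene -130 233 104.7; scene -110 245 105.8; scene -90 246 106.2; scene -70 250 106.5; scene -50 262 106.0; 
top -290 410 104.7; top -270 394 104.8; top -250 400 104.9; top -230 409 104.7; top -210 387 105.5; top -190 401 107.3; top -170 402 104.8; top -150 392 104.9; top -130 160 104.8; top -110 0 0; top -90 145 104.9; top -70 282 105.3; top -50 275 104.9; 
[523.05262594   8.79634889 301.26690295] [-0.73218416 -0.17583232  0.1693957 ]
```

View pics/s8.png

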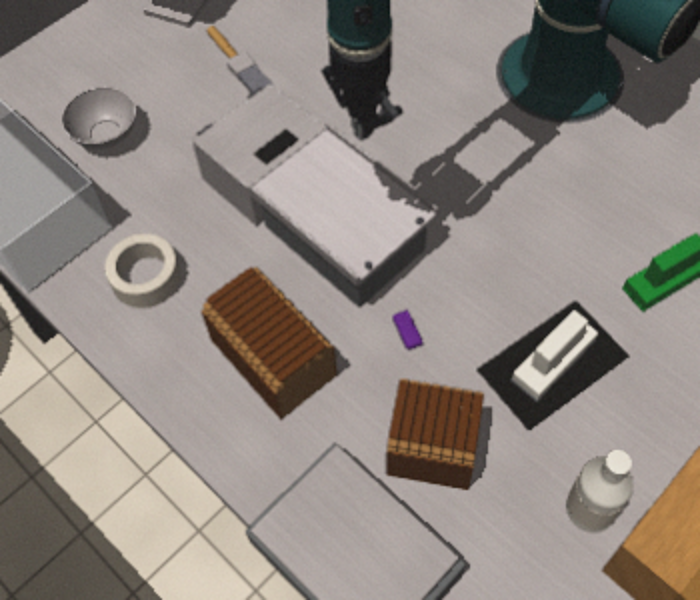

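The lid lies flat at z≈105 along its full length (px ~260,140). The plate is clear and the scraper stands on its mat (px ~555,355). The robot is clear of everything, so I hand in.

```bash
python3 -c "
from rig import env
print(env.finish_job())"
```

```text
the job is handed in; nothing more can be done
None
```

I carried out every step of the task and handed the job in about 19 s into the 64 s limit. No verdict was reported.

I gripped the scraper by its handle and wiped all four crusts off the plate's end into the scrap box in one pass. I then stood the scraper back on its mat, swung the lid down from behind and pressed it home with about 26 N.

What the last checks showed:
- **Crusts:** Before I closed the lid, three lay on the box floor and one stood on its side against the plate-side wall, with its top at about z 30 mm. That one sits within a few millimetres of the box's y limit, and I could not see the crusts once the lid was shut.
- **Plate:** clear of crusts.
- **Scraper:** upright and released, within about 2 mm of the mat's centre.
- **Lid:** flat at about z 105 mm over its whole length, equal to the 100 mm rim plus the 5 mm lid.
- **Other objects:** the loaves and other bystanders look unmoved in the last picture. I did not measure their positions.
- **Robot:** raised clear, touching nothing.

No check failed or disagreed beyond the 2–4 mm difference between the two cameras.

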